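# Change over the block mixer and put its tube blocks back in order

### The arm

A 7-joint arm with a two-finger parallel gripper is mounted at the origin on a cart in front of the work surface, level with it; the furniture and walls round the work are solid. World frame = base frame: x ahead of the robot, y to its left, z up, the work surface at z = 0. Lengths are in m, angles in rad, forces in N, time in s.
With the tool pointing down it reaches from about 0.35 to 0.9 m from the base axis. Payload 7.2 kg.
Tool frame: the origin (TCP) lies at the very end of the fingers, on their centre line; the grasp point (between the pads) lies robot.hold_point_z behind it (robot.hold_point_z is the distance from the TCP to the grasp point, in m); z points along the fingers, y is the line along which they close (so a half turn about z gives the same grasp; the last joint's range is limited). The gripper opens to 85 mm and grips with 20 to 120 N. Pads are 22 mm wide; open, the fingers measure 114 mm over their backs; the gripper's body (76 mm by 85 mm) begins 54 mm behind the grasp point. The pads swing forward as they close: fully open they stand 13 mm farther back than shut.
Start: joints at [-1.407, 0.411, -0.013, 1.596, 0.006, 1.134, -0.082], TCP at [0.144, 0.608, 0.231] pointing down, gripper open.
Joint ranges: [-2.95, 2.95], [-0.29, 1.99], [-1.47, 1.44], [0.14, 2.54], [-1.03, 4.17], [0.13, 1.85], [-2.86, 2.86]. Speed limits (rad/s): [2.39, 2.39, 3.01, 3.01, 3.14, 3.14, 3.14].

### API

Orientations are given as a rotation vector (axis times angle).
In Python, from station import robot gives the robot as it stands.
- The arm moves only by the tool step_arm, never from a script. Its arguments are lists of equal length, an entry for each row: "xyz": the shift along the tool's x, y, z in units of 0.12 m (1.0 is 0.12 m), a list of three; "turn": the turn, a rotation vector about the tool's x, y, z in units of 60 degrees (1.0 is 60 degrees), a list of three. A call has exactly 5 rows; each row is the pose to reach, as a shift and turn from the pose commanded when the call began, along the tool's axes at that moment; what a row does not reach only later rows make up. A row lasts 1/8 s, in which the tool goes at most 62.5 mm and 10.7 degrees, less where a joint would pass 70% of its speed; a pose out of reach is approached as far as the arm can. A call with a number of a shift or a turn outside -1 to 1 is refused whole. A call with a gripper value outside its range is refused whole. "jaw" is the opening, from 0 (shut) to 1 (fully open), set as the call begins (left out, the last holds). The fingers move at their own pace and stop on an object; "force" is the grip in N (left out, the last holds). Time passes only in rows, so rows that repeat a pose let the fingers close, or fill a call up. It gives the time, the measured TCP pose, the force, the opening and the grip force at its end, in the units of the state.
- robot.get_state(): the state, without advancing time (a new reading comes with each control period).
- robot.read_camera(name): name is "scene" or "top" or "wrist"; returns a dict with "frame" (420x560x3 uint8, red, green, blue), "mtx" (3x3 intrinsics, pixels), "R" (3x3) and "t" (3): a world point X has camera coordinates R X + t. Camera axes: x right, y down, z forward; pixel columns grow to the right and rows downward; lengths in m; the calibration is good to about 2 mm. The wrist camera is an equidistant fisheye: a pixel r from the principal point sees the ray r / f radians off the axis. A picture is of the moment at which its call begins. There is no depth.
- robot.hand_in(): hands the job in; it is judged then, once.
Trained networks look in a picture, given as the dict that the camera call returned (one of the last four; its "shot" number tells which), for a name from the list of things; names that differ only in an ending like _2 or _b are one class to them, and where a whole thing is asked for, a point or a joint stands for the part that bears it (a point fixed in the world has none). Each returns a list of dicts, best first, with "score" (0 to 1); they miss things now and then, are a little off and sometimes report something else, mostly with a low value. They report only what shows in the picture. A call takes as long as a camera call. They do not tell look-alikes from the thing itself.
- robot.look_for(picture, name): "extent" ([left, top, right, bottom] in pixels, round what is visible of it).
- robot.masks_of(picture, name): "mask" (420x560 bool, what is visible of it) and "extent" ([left, top, right, bottom] in pixels, round what is visible of it).
The state is a dict: "time": time; "qpos": joint angles; "qd": joint speeds; "tau": joint torques, N m; "tool_pos": TCP position; "orientation": TCP orientation; "ft_force": force on the tool from outside, world axes, zero at the start; "moment": the same for the moment, N m; "opening": finger opening in m; "grasp_force": force on a finger pad.
Only numpy, scipy, OpenCV 4.12 (cv2) and the standard library are available. Lean on these libraries where they do the work, as an engineer would, in place of code of your own. Each camera call takes 0.05 s, during which the arm holds its last target. There are 200 camera calls.

### The job

Set up the block mixer for small tubes: stand the aluminium block with twelve wells on the mixer's sprung plate and press it down until both catches snap over its foot, so that it stays down when you let go. Put the other three blocks away in the white rack, flat in one bay each, in order of height: the lowest at the rack's low end, the highest next to the tall end plate.

Things in the scene. Friction and masses are not known exactly. Their poses are not given: they have to be found in the camera images.
- block_fine: Aluminium tube block on a foot 46 (x) x 72 (y) x 8 mm; body above it 46 x 58 mm, so the foot sticks out 7 mm at both y ends, flush on the x sides. Grip across its 46 mm (own x), above the foot. Origin: centre of the underside, z up. The lowest block: 30 mm high in all, 24 fine wells (4 x 6) of 6 mm in its top; 0.14 kg.
- block_twelve: Aluminium tube block on a foot 46 (x) x 72 (y) x 8 mm; body above it 46 x 58 mm, so the foot sticks out 7 mm at both y ends, flush on the x sides. Grip across its 46 mm (own x), above the foot. Origin: centre of the underside, z up. 42 mm high in all, 12 wells (3 x 4) of 11 mm in its top; 0.19 kg. The one for the mixer.
- block_six: Aluminium tube block on a foot 46 (x) x 72 (y) x 8 mm; body above it 46 x 58 mm, so the foot sticks out 7 mm at both y ends, flush on the x sides. Grip across its 46 mm (own x), above the foot. Origin: centre of the underside, z up. 54 mm high in all, 6 wells (2 x 3) of 16 mm in its top; 0.23 kg.
- block_two: Aluminium tube block on a foot 46 (x) x 72 (y) x 8 mm; body above it 46 x 58 mm, so the foot sticks out 7 mm at both y ends, flush on the x sides. Grip across its 46 mm (own x), above the foot. Origin: centre of the underside, z up. The highest block: 66 mm high in all, 2 wide wells of 24 mm in its top; 0.28 kg.
- block_rack: White rack, fixed, 278 (y) x 70 (x) mm. Origin: centre of underside, z up. Three bays in a row, centres at x = 0, y = -0.091, 0, +0.091 m; each 60 (x) x 86 (y) mm inside, floor 6 mm above the bench, lips 13 mm. A block stands with its x along the rack's x, 7 mm to spare all round. End plate at -y low (20 mm); at +y tall (58 mm, hand slot): the tall end.
- mixer: White mixer, 150 (x) x 166 (y) mm, deck 66 mm up, display at -x. Origin: bench level under the seat's centre, z up. Seat: sprung plate, top 80 mm up, between 4 flared corner guides (51 x 76 mm inside, tops 92 mm, 46 mm open between them at the x sides) and catches at the y ends (tops 99 mm). Block's x goes along mixer's x; underside 80 mm up (to 86 if it rests on the catches), 72 when caught.
- mixer_plate (a joint): Sprung plate of the mixer: 0 = up, grows as pressed down (m), stop at 0.011. Spring 5.4 N at 0, 300 N/m. The catches snap over the foot at about 0.0085: press to 0.010 (8 to 16 N in all), then let go. A caught block then stays at about 0.008; one not caught rises to below 0.004.
- catch_left (a joint): Sprung steel catch with a sloping nose at the seat's +y end: 0 = in (over the foot); grows as the foot pushes it out on its way down (about 0.005 to pass), then springs back; m.
- catch_right (a joint): The same catch at the seat's -y end.
There are look-alikes about, which are no part of the job. Leave any orange or purple look-alike of the block_twelve alone.

How it is judged:
At the end, for the whole second after the job is handed in: Twelve-well block level on the mixer, within 6 mm of centre, held down by both catches (underside 72 mm up, +-2.5). 24-well block in the low-end bay, six-well in the middle, two-well by the tall end: each flat on the bay floor, level (0.06 rad), within 12 mm of its centre. All at rest (x of block_fine in the frame of block_rack between -0.012 and 0.012 m and y of block_fine in the frame of block_rack between -0.103 and -0.079 m and z of block_fine in the frame of block_rack between 0.003 and 0.009 m and linear speed of each of block_fine, block_six, block_two, block_twelve below 0.01 m/s and angle between each of block_fine, block_six, block_two, block_twelve's own z axis and vertical below 0.06 rad and x of block_six in the frame of block_rack between -0.012 and 0.012 m and y of block_six in the frame of block_rack between -0.012 and 0.012 m and z of block_six in the frame of block_rack between 0.003 and 0.009 m and x of block_two in the frame of block_rack between -0.012 and 0.012 m and y of block_two in the frame of block_rack between 0.079 and 0.103 m and z of block_two in the frame of block_rack between 0.003 and 0.009 m and x of block_twelve in the frame of mixer between -0.006 and 0.006 m and y of block_twelve in the frame of mixer between -0.006 and 0.006 m and z of block_twelve in the frame of mixer between 0.0695 and 0.0745 m and value of joint mixer_plate above 0.006 m and value of joint each of catch_left, catch_right below 0.0035 m); the robot touches nothing.
It also fails if it takes over 109 s, if anything falls off the work surface, if the arm or the gripper's body presses on something with over 40 N, if the wrist force passes 120 N, or if a joint passes its speed limit or range.

## Working session

There is one attempt and no reset: what is moved stays moved. The work goes in short steps, Python scripts to look and compute and a tool call to move; the robot and the scene stay as the last step left them, time stands still between calls to the robot, and variables do not carry over. Pictures are saved under pics/ and viewed, at most 14 in all, crops included, and the job is handed in when it is done.

Besides the shell and the picture viewer there is one more tool, called as name(argument=value, ...) on one line, values as JSON. step_arm: Moves the arm, as the interface text tells. Its arguments: {"type":"object","properties":{"xyz":{"type":"array"},"turn":{"type":"array"},"jaw":{"type":"number"},"force":{"type":"number"}},"required":["xyz","turn"]}

```bash
ls; mkdir -p pics
cat > a.py <<'E'
from station import robot
import cv2,pickle,numpy as np
s=robot.get_state();print(s['time'],s['tool_pos'],s['orientation'],s['opening'],robot.hold_point_z)
P={}
for c in ['scene','top']:
    p=robot.read_camera(c);P[c]=p
    cv2.imwrite(f'pics/{c}0.png',p['frame'][:,:,::-1])
    for n in ['block_fine','block_twelve','block_six','block_two','block_rack','mixer']:
        for d in robot.masks_of(p,n): 
            d.update(cam=c,name=n); P.setdefault('det',[]).append(d)
            print(c,n,round(d['score'],2),np.round(d['extent']))
pickle.dump(P,open('p0.pkl','wb'))
for c in ['scene','top']: print(P[c]['mtx'],P[c]['R'],P[c]['t'])
E
python3 a.py
```

```text
pics
0.0 [0.14351769 0.60776963 0.2304246 ] [-3.63211774e-01 -3.12048578e+00  2.65678211e-03] 0.08553415375615026 0.0187
scene block_twelve 0.95 [176. 156. 193. 180.]
scene block_twelve 0.59 [259. 206. 282. 236.]
scene block_twelve 0.57 [247. 142. 272. 170.]
scene block_six 0.91 [328. 301. 359. 342.]
scene block_two 0.71 [260. 205. 282. 238.]
scene block_two 0.56 [218. 159. 244. 185.]
scene block_rack 0.9 [332. 223. 426. 321.]
scene block_rack 0.57 [260. 206. 282. 237.]
scene mixer 0.84 [272. 149. 340. 209.]
top block_fine 0.86 [315. 218. 346. 243.]
top block_twelve 0.91 [249. 208. 277. 228.]
top block_twelve 0.91 [148. 168. 179. 196.]
top block_twelve 0.77 [118. 260. 149. 286.]
top block_twelve 0.2 [206. 143. 216. 155.]
top block_six 0.85 [380. 209. 416. 235.]
top block_two 0.82 [163. 213. 190. 244.]
top block_rack 0.86 [314. 144. 423. 183.]
top mixer 0.73 [196.  91. 266. 190.]
top mixer 0.53 [316. 218. 344. 241.]
[[410.58981544   0.         280.93999326]
 [  0.         410.58981544 214.65607496]
 [  0.           0.           1.        ]] [[ 0.85695184 -0.51532551  0.00855367]
 [-0.39252938 -0.66332535 -0.63711864]
 [ 0.33399736  0.54262242 -0.77071828]] [-0.34863723  0.29047017  0.94621953]
[[539.97764875   0.         278.56327437]
 [  0.         539.97764875 209.93880976]
 [  0.           0.           1.        ]] [[-0.00816851 -0.99975217  0.02070934]
 [-0.99172551  0.00544607 -0.1282609 ]
 [ 0.12811633 -0.02158568 -0.99152421]] [0.08942331 0.47576425 1.34358851]
```

```bash
python3 -c "
import cv2
a=cv2.imread('pics/top0.png')[80:310,90:450];cv2.imwrite('pics/t1.png',cv2.resize(a,None,fx=2.2,fy=2.2,interpolation=2))
a=cv2.imread('pics/scene0.png')[120:360,150:450];cv2.imwrite('pics/s1.png',cv2.resize(a,None,fx=2.4,fy=2.4,interpolation=2))"
```

```text
(no output)
```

View pics/t1.png

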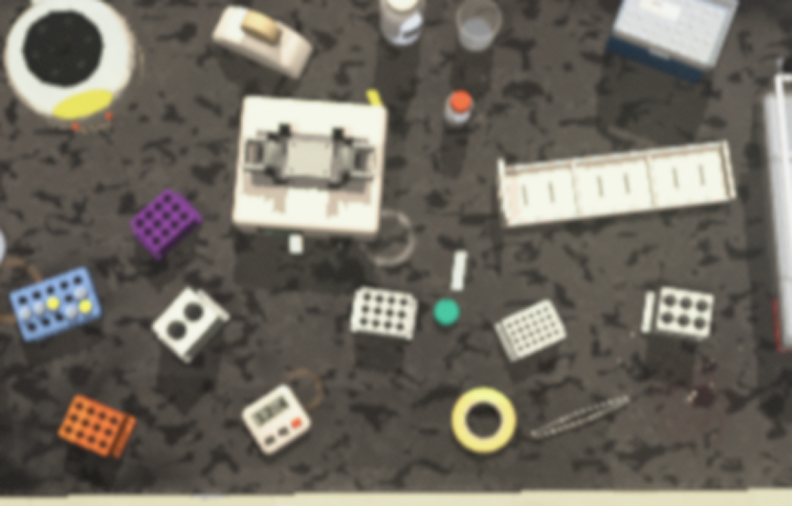

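View pics/s1.png

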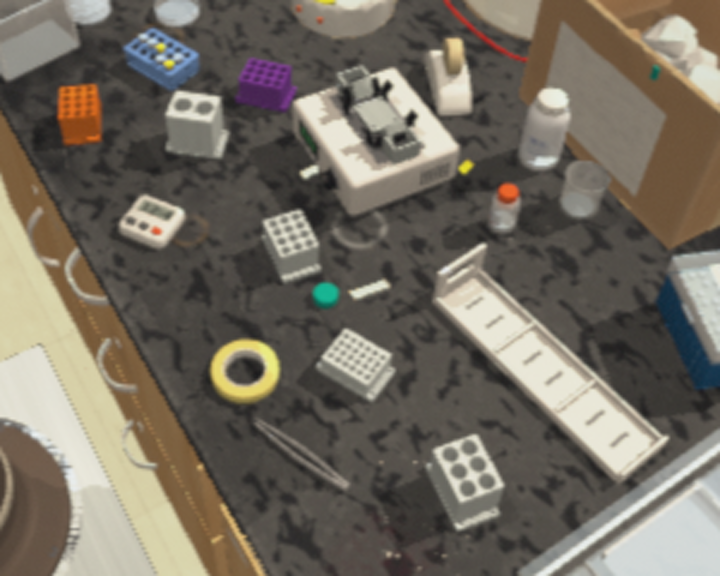

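Top view: silver two-, twelve-, fine and six-well blocks stand in a row at full-image pixels (176,226), (264,222), (331,230), (401,222). The rack is at (370,163) with its tall end on the left (+y), and the mixer is at (231,152) with the seat's y axis across the image. In the scene view the twelve block is at (271,222). Next I fit the poses.

```bash
cat > h.py <<'E'
import numpy as np,cv2
from scipy.optimize import minimize
from scipy.spatial.transform import Rotation as Ro
def box(x0,x1,y0,y1,z0,z1): return np.array([[x,y,z] for x in(x0,x1) for y in(y0,y1) for z in(z0,z1)],float)
H=dict(block_fine=.030,block_twelve=.042,block_six=.054,block_two=.066)
def model(n):
    if n in H: return [box(-.023,.023,-.036,.036,0,.008),box(-.023,.023,-.029,.029,0,H[n])]
    if n=='block_rack': return [box(-.035,.035,-.139,.139,0,.013),box(-.035,.035,.136,.139,0,.058),box(-.035,.035,-.139,-.136,0,.020)]
def proj(p,X,wrist=False):
    c=X@p['R'].T+p['t']
    if wrist:
        r=np.hypot(c[:,0],c[:,1]);th=np.arctan2(r,c[:,2]);k=th/np.maximum(r,1e-9)
        c=np.c_[c[:,0]*k,c[:,1]*k,np.ones(len(c))]
    u=c@p['mtx'].T
    return u[:,:2]/u[:,2:]
def ray(p,uv,z,wrist=False):
    "pixel to world at height z"
    d=np.linalg.solve(p['mtx'],np.array([*uv,1.]))
    if wrist:
        r=np.hypot(d[0],d[1]); d=np.array([d[0]/r*np.sin(r),d[1]/r*np.sin(r),np.cos(r)]) if r>0 else d
    o=-p['R'].T@p['t'];w=p['R'].T@d
    return o+w*(z-o[2])/w[2]
def place(X,x,y,a,z=0):
    c,s=np.cos(a),np.sin(a)
    return X@np.array([[c,s,0],[-s,c,0],[0,0,1]])+[x,y,z]
S=4
def rend(p,boxes,q,ext,wrist=False):
    l,t,r,b=ext; im=np.zeros((int(b-t)*S,int(r-l)*S),np.uint8)
    for B in boxes:
        u=(proj(p,place(B,*q),wrist)+.5-[l,t])*S*16-8
        cv2.fillConvexPoly(im,cv2.convexHull(u.astype(np.int32)),1,shift=4)
    return im
def fit(obs,boxes,q0,sc=(.01,.01,.2)):
    "obs: list of (pic,mask,wrist)"
    D=[]
    for p,m,w in obs:
        ys,xs=np.nonzero(m);e=(xs.min()-15,ys.min()-15,xs.max()+16,ys.max()+16)
        yy,xx=np.mgrid[e[1]:e[3],e[0]:e[2]]
        ok=(yy>=0)&(yy<m.shape[0])&(xx>=0)&(xx<m.shape[1])
        mm=np.zeros(yy.shape,np.uint8);mm[ok]=m[yy[ok],xx[ok]]
        D.append((p,e,w,cv2.resize(mm.astype(np.float32),None,fx=S,fy=S)>.5))
    def cost(v):
        t=0
        for p,e,w,m in D:
            r=rend(p,boxes,v,e,w)>0
            t+=1-(r&m).sum()/max(1,(r|m).sum())
        return t/len(D)
    best=None
    for da in (0,.6,-.6,1.2):
        x=np.array([q0[0],q0[1],q0[2]+da])
        for s in (1,.3):
            sim=np.vstack([x,x+np.diag(np.array(sc)*s)])
            o=minimize(cost,x,method='Nelder-Mead',options=dict(initial_simplex=sim,xatol=1e-5,fatol=1e-5));x=o.x
        if best is None or o.fun<best.fun: best=o
    return best.x,1-best.fun
E
cat > b.py <<'E'
from h import *;import pickle
P=pickle.load(open('p0.pkl','rb'))
def pick(c,u,v,n=None):
    for d in P['det']:
        e=d['extent']
        if d['cam']==c and e[0]<u<e[2] and e[1]<v<e[3] and (n is None or d['name']==n): return d['mask']
for n,t,s,a in [('block_fine',(331,230),None,.3),('block_twelve',(264,218),(270,222),0),('block_six',(398,222),(344,322),0),('block_two',(177,228),(231,172),.7),('block_rack',(370,163),(380,270),.1)]:
    T=pick('top',*t,n);Sm=pick('scene',*s,n if n=='block_rack' else None) if s else None
    x0=ray(P['top'],t,.02)
    o=[(P['top'],T,False)]
    print(n,x0.round(3))
    r=fit(o,model(n),(x0[0],x0[1],a));print(' top ',r[0].round(4),round(r[1],3))
    if Sm is not None:
        r=fit([(P['scene'],Sm,False)],model(n),r[0]);print(' scene',r[0].round(4),round(r[1],3))
        r=fit(o+[(P['scene'],Sm,False)],model(n),r[0]);print(' both ',r[0].round(4),round(r[1],3))
m=pick('top',231,152,'mixer');c=cv2.minAreaRect(cv2.findContours(m.astype(np.uint8),0,1)[0][0]);print(c)
print(ray(P['top'],(90+310/2.2,80+157/2.2),.08), ray(P['top'],(90+256/2.2,80+153/2.2),.09),ray(P['top'],(90+364/2.2,80+160/2.2),.09))
E
python3 b.py
```

```text
block_fine [ 0.425 -0.048  0.02 ]
 top  [ 0.4282 -0.0488  0.4119] 0.943
block_twelve [0.457 0.123 0.02 ]
 top  [ 0.4473  0.1253 -0.1297] 0.905
 scene [ 0.4474  0.1251 -0.1638] 0.953
 both  [ 0.4471  0.1249 -0.1558] 0.928
block_six [ 0.445 -0.22   0.02 ]
 top  [ 0.444  -0.219   2.9816] 0.941
 scene [ 0.4431 -0.2174  2.9743] 0.955
 both  [ 0.4434 -0.2183  2.9802] 0.942
block_two [0.433 0.344 0.02 ]
 top  [0.4358 0.3449 0.8182] 0.941
 scene [0.4362 0.348  0.8602] 0.939
 both  [0.4358 0.3458 0.8432] 0.928
block_rack [ 0.599 -0.153  0.02 ]
 top  [ 0.6015 -0.1504  0.1064] 0.966
 scene [ 0.601  -0.1501  0.1115] 0.968
 both  [ 0.6014 -0.1503  0.1088] 0.966
((230.68765258789062, 156.24859619140625), (67.58773040771484, 64.7424087524414), 6.483074188232422)
[0.61696072 0.20425185 0.08      ] [0.61931127 0.26385862 0.09      ] [0.61092166 0.14323045 0.09      ]
```

```bash
cat > plan.py <<'E'
from h import *
from station import robot
def Rt(yaw): # tool y along world direction yaw, z down
    y=np.array([np.cos(yaw),np.sin(yaw),0]);z=np.array([0,0,-1.]);return np.c_[np.cross(y,z),y,z]
def plan(*wps):
    s=robot.get_state();p=np.array(s['tool_pos']);R=Ro.from_rotvec(s['orientation'])
    print('t',round(s['time'],2),'p',p.round(4),'yaw',round(np.arctan2(R.as_matrix()[1,1],R.as_matrix()[0,1]),4),'tilt',round(R.as_matrix()[2,2],5),'op',round(s['opening'],4),'g',round(s['grasp_force'],1),'F',np.round(s['ft_force'],1))
    for w in wps:
        tgt=np.array(w[:3]);Q=Ro.from_matrix(Rt(w[3]))
        if Ro.magnitude(R.inv()*Q)>np.pi/2: Q=Ro.from_matrix(Rt(w[3]+np.pi))
        while True:
            d=R.inv().apply(tgt-p)/.12; t=(R.inv()*Q).as_rotvec()/np.radians(60)
            n=max(1,int(np.ceil(max(abs(d).max(),abs(t).max()/.8)-1e-3)))
            d=(d/n).round(3);t=(t/n).round(3)
            print('  xyz',d.tolist(),'turn',t.tolist())
            p=p+R.apply(d*.12);R=R*Ro.from_rotvec(t*np.radians(60))
            if n==1: break
        print(' ->',p.round(4))
E
python3 -c "
from plan import *
plan((.4358,.3458,.2,.843))"
```

```text
t 0.7 p [0.1436 0.6083 0.2313] yaw 1.339 tilt -1.0 op 0.0853 g 0.0 F [-0.1 -0.  -0.1]
  xyz [-0.958, -0.523, 0.087] turn [0.0, -0.0, 0.158]
  xyz [-0.687, -0.239, 0.058] turn [0.0, -0.0, 0.105]
  xyz [-0.709, -0.162, 0.058] turn [0.0, -0.0, 0.105]
  xyz [-0.722, -0.083, 0.058] turn [0.0, -0.0, 0.106]
 -> [0.4358 0.3459 0.2   ]
```

step_arm(xyz=[[-0.24,-0.13,0.02],[-0.48,-0.26,0.04],[-0.72,-0.39,0.065],[-0.958,-0.523,0.087],[-0.958,-0.523,0.087]], turn=[[0,0,0.04],[0,0,0.08],[0,0,0.12],[0,0,0.158],[0,0,0.158]], jaw=1, force=60)

```text
time: 1.32
tool_pos: [0.2445, 0.5182, 0.2209]
orientation: [0.629, 3.077, -0.001]
ft_force: [0.5, 1.1, -0.0]
opening: 0.0858
grasp_force: 0.0
```

step_arm(xyz=[[-0.14,-0.05,0.01],[-0.28,-0.1,0.02],[-0.42,-0.15,0.035],[-0.56,-0.2,0.05],[-0.687,-0.239,0.058]], turn=[[0,0,0.02],[0,0,0.04],[0,0,0.06],[0,0,0.08],[0,0,0.105]])

```text
time: 1.95
tool_pos: [0.307, 0.4615, 0.2138]
orientation: [0.791, 3.04, -0.0]
ft_force: [0.6, 0.8, 0.5]
opening: 0.0855
grasp_force: 0.0
```

step_arm(xyz=[[-0.14,-0.03,0.01],[-0.28,-0.06,0.02],[-0.42,-0.1,0.035],[-0.56,-0.13,0.05],[-0.709,-0.162,0.058]], turn=[[0,0,0.02],[0,0,0.04],[0,0,0.06],[0,0,0.08],[0,0,0.105]])

```text
time: 2.58
tool_pos: [0.3717, 0.4033, 0.2068]
orientation: [-0.956, -2.992, 0.0]
ft_force: [-0.1, 0.1, -0.1]
opening: 0.0854
grasp_force: 0.0
```

step_arm(xyz=[[-0.18,-0.02,0.01],[-0.36,-0.04,0.02],[-0.54,-0.06,0.04],[-0.722,-0.083,0.058],[-0.722,-0.083,0.058]], turn=[[0,0,0.03],[0,0,0.06],[0,0,0.09],[0,0,0.106],[0,0,0.106]])

```text
time: 3.2
tool_pos: [0.4375, 0.3439, 0.1997]
orientation: [1.124, 2.933, -0.001]
ft_force: [-0.1, -0.1, 0.1]
opening: 0.0857
grasp_force: 0.0
```

```bash
cat > wl.py <<'E'
from plan import *
import sys
def look(n,q0,save=None):
    p=robot.read_camera('wrist')
    if save: cv2.imwrite('pics/%s.png'%save,p['frame'][:,:,::-1])
    u0=proj(p,np.array([[q0[0],q0[1],.02]]),True)[0]
    c=[d for k in H for d in robot.masks_of(p,k) if d['mask'].sum()>200 and np.hypot(*(np.argwhere(d['mask']).mean(0)[::-1]-u0))<70] if n in H else robot.masks_of(p,n)
    print(n,'pred',u0.round(),[(round(d['score'],2),np.round(d['extent']).tolist()) for d in c])
    c.sort(key=lambda d:-d['score'])
    if not c: return None
    r=fit([(p,c[0]['mask'],True)],model(n),q0);print('  wrist fit',r[0].round(4),round(r[1],3));return r[0]
E
python3 -c "
from wl import *
look('block_two',(.4358,.3458,.843),'w1');plan()"
```

```text
block_two pred [275. 183.] [(0.72, [249.0, 148.0, 301.0, 228.0])]
  wrist fit [0.4356 0.3448 0.8405] 0.972
t 3.45 p [0.4351 0.3467 0.2   ] yaw 0.8443 tilt -1.0 op 0.0855 g 0.0 F [0.6 0.  0.1]
```

View pics/w1.png

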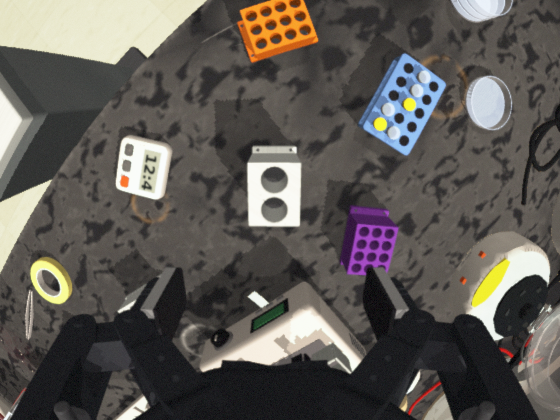

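The wrist picture shows the two-well block centred at about (274,187). The purple look-alike at (370,240) is clear of the jaws if I open them only partly.

```bash
python3 -c "
from plan import *
plan((.4357,.345,.1,.841),(.4357,.345,.028,.841))"
```

```text
t 3.45 p [0.4351 0.3467 0.2   ] yaw 0.8443 tilt -1.0 op 0.0855 g 0.0 F [0.6 0.  0.1]
  xyz [-0.014, -0.008, 0.833] turn [0.0, -0.0, 0.003]
 -> [0.4357 0.345  0.1   ]
  xyz [-0.0, 0.0, 0.6] turn [0.0, -0.0, 0.0]
 -> [0.4357 0.345  0.028 ]
```

step_arm(xyz=[[-0.014,-0.008,0.2],[-0.014,-0.008,0.4],[-0.014,-0.008,0.6],[-0.014,-0.008,0.833],[-0.014,-0.008,0.833]], turn=[[0,0,0.003],[0,0,0.003],[0,0,0.003],[0,0,0.003],[0,0,0.003]], jaw=0.8)

```text
time: 4.08
tool_pos: [0.4348, 0.3437, 0.0984]
orientation: [-1.121, -2.933, 0.005]
ft_force: [-1.0, 0.3, 0.8]
opening: 0.0682
grasp_force: 0.0
```

step_arm(xyz=[[0,0,0.15],[0,0,0.3],[0,0,0.45],[0,0,0.6],[0,0,0.6]], turn=[[0,0,0],[0,0,0],[0,0,0],[0,0,0],[0,0,0]])

```text
time: 4.7
tool_pos: [0.4355, 0.3433, 0.0264]
orientation: [-1.123, -2.933, 0.004]
ft_force: [0.7, 0.1, -0.5]
opening: 0.0682
grasp_force: 0.0
```

step_arm(xyz=[[0,0,0],[0,0,0],[0,0,0],[0,0,0],[0,0,0]], turn=[[0,0,0],[0,0,0],[0,0,0],[0,0,0],[0,0,0]], jaw=0, force=60)

```text
time: 5.32
tool_pos: [0.4367, 0.3442, 0.0286]
orientation: [1.123, 2.933, 0.001]
ft_force: [-0.6, -0.8, 5.9]
opening: 0.0455
grasp_force: 62.5
```

step_arm(xyz=[[0,0,0],[0,0,-0.2],[0,0,-0.4],[0,0,-0.7],[0,0,-1.0]], turn=[[0,0,0],[0,0,0],[0,0,0],[0,0,0],[0,0,0]])

```text
time: 5.95
tool_pos: [0.4359, 0.3437, 0.1484]
orientation: [-1.123, -2.933, 0.002]
ft_force: [0.7, 0.3, -3.5]
opening: 0.0452
grasp_force: 62.1
```

```bash
python3 -c "
from plan import *
c,s=np.cos(.1088),np.sin(.1088)
x,y=.6014-.091*s,-.1503+.091*c
print(x,y)
plan((.50,.17,.2,.5),(x,y,.2,.1088),(x,y,.08,.1088))"
```

```text
0.5915187217963378 -0.05983807242236194
t 5.95 p [0.4359 0.3437 0.1484] yaw 0.8396 tilt -1.0 op 0.0452 g 62.1 F [ 0.7  0.3 -3.5]
  xyz [-0.682, -0.361, -0.215] turn [-0.001, 0.0, 0.162]
  xyz [-0.734, -0.24, -0.214] turn [-0.0, 0.0, 0.162]
 -> [0.5    0.1699 0.2   ]
  xyz [-0.682, -0.083, -0.0] turn [-0.0, 0.0, 0.125]
  xyz [-0.687, 0.006, -0.0] turn [-0.0, 0.0, 0.124]
  xyz [-0.68, 0.096, -0.0] turn [-0.0, 0.0, 0.125]
 -> [ 0.5915 -0.0598  0.2   ]
  xyz [-0.0, 0.0, 1.0] turn [-0.0, 0.0, -0.0]
 -> [ 0.5915 -0.0598  0.08  ]
```

step_arm(xyz=[[-0.1,-0.05,-0.1],[-0.25,-0.13,-0.17],[-0.4,-0.2,-0.215],[-0.55,-0.28,-0.215],[-0.682,-0.361,-0.215]], turn=[[0,0,0.03],[0,0,0.06],[0,0,0.1],[0,0,0.13],[0,0,0.162]])

```text
time: 6.58
tool_pos: [0.4687, 0.2551, 0.1731]
orientation: [-1.372, -2.826, 0.002]
ft_force: [-0.1, -0.1, -3.0]
opening: 0.0453
grasp_force: 62.4
```

step_arm(xyz=[[-0.15,-0.05,-0.1],[-0.3,-0.1,-0.17],[-0.45,-0.15,-0.214],[-0.6,-0.2,-0.214],[-0.734,-0.24,-0.214]], turn=[[0,0,0.03],[0,0,0.06],[0,0,0.1],[0,0,0.13],[0,0,0.162]])

```text
time: 7.2
tool_pos: [0.5008, 0.169, 0.1994]
orientation: [-1.606, -2.7, 0.0]
ft_force: [-0.7, 0.3, -3.1]
opening: 0.0456
grasp_force: 62.3
```

step_arm(xyz=[[-0.14,-0.02,0],[-0.28,-0.04,0],[-0.42,-0.06,0],[-0.56,-0.07,0],[-0.682,-0.083,0]], turn=[[0,0,0.03],[0,0,0.05],[0,0,0.08],[0,0,0.1],[0,0,0.125]])

```text
time: 7.82
tool_pos: [0.5315, 0.0925, 0.1995]
orientation: [1.778, 2.59, 0.0]
ft_force: [-0.7, 0.4, -3.2]
opening: 0.0455
grasp_force: 62.3
```

step_arm(xyz=[[-0.14,0,0],[-0.28,0,0],[-0.42,0,0],[-0.56,0.006,0],[-0.687,0.006,0]], turn=[[0,0,0.03],[0,0,0.05],[0,0,0.08],[0,0,0.1],[0,0,0.124]])

```text
time: 8.45
tool_pos: [0.5619, 0.0159, 0.1995]
orientation: [1.942, 2.469, 0.0]
ft_force: [0.5, -0.1, -2.4]
opening: 0.0454
grasp_force: 62.3
```

step_arm(xyz=[[-0.16,0.02,0],[-0.32,0.04,0],[-0.5,0.07,0],[-0.68,0.096,0],[-0.68,0.096,0]], turn=[[0,0,0.03],[0,0,0.06],[0,0,0.09],[0,0,0.125],[0,0,0.125]])

```text
time: 9.07
tool_pos: [0.5925, -0.0626, 0.1995]
orientation: [2.102, 2.333, -0.001]
ft_force: [-1.2, -0.0, -3.1]
opening: 0.0452
grasp_force: 62.3
```

```bash
python3 -c "
from wl import *
look('block_rack',(.6014,-.1503,.1088),'w2')
look('block_two',(.5915,-.0598,.1088))
x,y=.5915,-.0598
plan((x,y,.08,.1088),(x,y,.036,.1088))"
```

```text
block_rack pred [274. 262.] [(0.55, [232.0, 136.0, 315.0, 189.0])]
  wrist fit [ 0.5997 -0.1519  0.1029] 0.759
block_two pred [274. 185.] []
t 9.43 p [ 0.5919 -0.0588  0.1995] yaw 0.1097 tilt -1.0 op 0.0453 g 62.3 F [-0.8 -0.  -3.1]
  xyz [-0.008, -0.005, 0.996] turn [-0.0, -0.0, 0.001]
 -> [ 0.5914 -0.0598  0.08  ]
  xyz [-0.001, 0.0, 0.366] turn [-0.0, -0.0, -0.0]
 -> [ 0.5915 -0.0599  0.036 ]
```

View pics/w2.png

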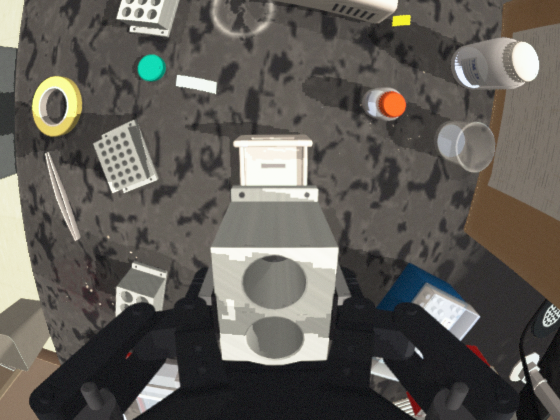

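Held block sits centred above the tall bay (rack plate seen at (273,140)). Lowering.

step_arm(xyz=[[-0.008,-0.005,0.25],[-0.008,-0.005,0.5],[-0.008,-0.005,0.75],[-0.008,-0.005,0.996],[-0.008,-0.005,0.996]], turn=[[0,0,0.001],[0,0,0.001],[0,0,0.001],[0,0,0.001],[0,0,0.001]])

```text
time: 10.05
tool_pos: [0.5899, -0.0599, 0.0781]
orientation: [-2.096, -2.336, 0.004]
ft_force: [0.2, 1.2, -2.9]
opening: 0.0454
grasp_force: 62.3
```

step_arm(xyz=[[0,0,0.12],[0,0,0.24],[0,0,0.32],[0,0,0.375],[0,0,0.375]], turn=[[0,0,0],[0,0,0],[0,0,0],[0,0,0],[0,0,0]])

```text
time: 10.68
tool_pos: [0.5916, -0.0607, 0.0349]
orientation: [2.099, 2.337, 0.0]
ft_force: [-0.3, -0.6, -2.8]
opening: 0.0455
grasp_force: 62.5
```

step_arm(xyz=[[0,0,0],[0,0,0],[0,0,0],[0,0,0],[0,0,0]], turn=[[0,0,0],[0,0,0],[0,0,0],[0,0,0],[0,0,0]], jaw=0.8)

```text
time: 11.3
tool_pos: [0.5915, -0.0605, 0.035]
orientation: [2.099, 2.338, 0.0]
ft_force: [-0.9, -0.1, 0.0]
opening: 0.0683
grasp_force: 0.0
```

step_arm(xyz=[[0,0,-0.2],[0,0,-0.4],[0,0,-0.6],[0,0,-0.8],[0,0,-1]], turn=[[0,0,0],[0,0,0],[0,0,0],[0,0,0],[0,0,0]])

```text
time: 11.92
tool_pos: [0.5914, -0.0605, 0.1558]
orientation: [-2.099, -2.337, -0.0]
ft_force: [0.3, 0.1, 0.5]
opening: 0.0682
grasp_force: 0.0
```

```bash
python3 -c "
from plan import *
plan((.4434,-.2183,.18,-.161))"
```

```text
t 11.93 p [ 0.5914 -0.0605  0.1558] yaw 0.1075 tilt -1.0 op 0.0682 g 0.0 F [0.3 0.1 0.5]
  xyz [-0.587, -0.684, -0.101] turn [-0.0, -0.0, 0.128]
  xyz [-0.674, -0.598, -0.101] turn [-0.0, -0.0, 0.128]
 -> [ 0.4435 -0.2183  0.18  ]
```

step_arm(xyz=[[-0.1,-0.12,-0.1],[-0.22,-0.26,-0.1],[-0.34,-0.4,-0.1],[-0.46,-0.54,-0.101],[-0.587,-0.684,-0.101]], turn=[[0,0,0.03],[0,0,0.05],[0,0,0.08],[0,0,0.1],[0,0,0.128]])

```text
time: 12.55
tool_pos: [0.516, -0.1407, 0.1667]
orientation: [-2.253, -2.189, 0.001]
ft_force: [0.1, -0.1, 1.0]
opening: 0.0682
grasp_force: 0.0
```

step_arm(xyz=[[-0.17,-0.15,-0.03],[-0.34,-0.3,-0.05],[-0.5,-0.45,-0.08],[-0.674,-0.598,-0.101],[-0.674,-0.598,-0.101]], turn=[[0,0,0.03],[0,0,0.06],[0,0,0.1],[0,0,0.128],[0,0,0.128]])

```text
time: 13.18
tool_pos: [0.4418, -0.2207, 0.1797]
orientation: [2.397, 2.03, 0.0]
ft_force: [0.5, 0.4, -0.0]
opening: 0.0681
grasp_force: 0.0
```

```bash
python3 -c "
from wl import *
q=look('block_six',(.4434,-.2183,-.161),'w3')
x,y=q[0],q[1]
plan((x,y,.08,q[2]),(x,y,.022,q[2]))"
```

```text
block_six pred [275. 187.] [(0.87, [251.0, 151.0, 303.0, 231.0])]
  wrist fit [ 0.4435 -0.2197 -0.1571] 0.979
t 13.43 p [ 0.444  -0.2178  0.1791] yaw -0.1593 tilt -1.0 op 0.0682 g 0.0 F [-0.   0.2 -0.7]
  xyz [-0.016, -0.002, 0.826] turn [-0.0, -0.0, -0.002]
 -> [ 0.4435 -0.2196  0.08  ]
  xyz [-0.0, 0.0, 0.483] turn [-0.0, -0.0, -0.0]
 -> [ 0.4435 -0.2196  0.022 ]
```

step_arm(xyz=[[-0.016,-0.002,0.2],[-0.016,-0.002,0.4],[-0.016,-0.002,0.6],[-0.016,-0.002,0.826],[-0.016,-0.002,0.826]], turn=[[0,0,-0.002],[0,0,-0.002],[0,0,-0.002],[0,0,-0.002],[0,0,-0.002]])

```text
time: 14.05
tool_pos: [0.4421, -0.2193, 0.0785]
orientation: [-2.387, -2.038, 0.004]
ft_force: [-0.1, -0.2, -0.0]
opening: 0.0682
grasp_force: 0.0
```

step_arm(xyz=[[0,0,0.15],[0,0,0.3],[0,0,0.4],[0,0,0.483],[0,0,0.483]], turn=[[0,0,0],[0,0,0],[0,0,0],[0,0,0],[0,0,0]])

```text
time: 14.68
tool_pos: [0.4429, -0.2201, 0.0219]
orientation: [-2.39, -2.038, 0.001]
ft_force: [0.0, 0.3, -0.7]
opening: 0.0681
grasp_force: 0.0
```

step_arm(xyz=[[0,0,0],[0,0,0],[0,0,0],[0,0,0],[0,0,0]], turn=[[0,0,0],[0,0,0],[0,0,0],[0,0,0],[0,0,0]], jaw=0)

```text
time: 15.3
tool_pos: [0.4434, -0.2204, 0.0229]
orientation: [2.39, 2.038, 0.001]
ft_force: [-1.7, 1.2, 6.3]
opening: 0.0451
grasp_force: 61.9
```

step_arm(xyz=[[0,0,0],[0,0,-0.2],[0,0,-0.4],[0,0,-0.7],[0,0,-1.0]], turn=[[0,0,0],[0,0,0],[0,0,0],[0,0,0],[0,0,0]])

```text
time: 15.92
tool_pos: [0.4426, -0.2201, 0.1432]
orientation: [-2.39, -2.038, 0.001]
ft_force: [0.5, 0.4, -1.9]
opening: 0.0453
grasp_force: 61.8
```

```bash
python3 -c "
from plan import *
x,y=.6014,-.1503
plan((x,y,.17,.1088),(x,y,.08,.1088),(x,y,.029,.1088))"
```

```text
t 15.93 p [ 0.4426 -0.2201  0.1432] yaw -0.1586 tilt -1.0 op 0.0453 g 61.8 F [ 0.5  0.4 -1.9]
  xyz [0.391, 0.607, -0.112] turn [-0.0, -0.0, -0.128]
  xyz [0.307, 0.654, -0.112] turn [-0.001, -0.0, -0.127]
 -> [ 0.6014 -0.1503  0.17  ]
  xyz [0.0, 0.0, 0.75] turn [0.0, -0.0, -0.0]
 -> [ 0.6014 -0.1503  0.08  ]
  xyz [0.0, -0.0, 0.425] turn [0.0, -0.0, -0.0]
 -> [ 0.6014 -0.1503  0.029 ]
```

step_arm(xyz=[[0.08,0.12,-0.07],[0.16,0.24,-0.112],[0.24,0.36,-0.112],[0.32,0.48,-0.112],[0.391,0.607,-0.112]], turn=[[0,0,-0.03],[0,0,-0.05],[0,0,-0.08],[0,0,-0.1],[0,0,-0.128]])

```text
time: 16.55
tool_pos: [0.5231, -0.1846, 0.1546]
orientation: [-2.245, -2.196, 0.002]
ft_force: [-0.1, -0.5, -2.6]
opening: 0.0449
grasp_force: 62.2
```

step_arm(xyz=[[0.08,0.16,-0.05],[0.16,0.33,-0.112],[0.24,0.5,-0.112],[0.307,0.654,-0.112],[0.307,0.654,-0.112]], turn=[[0,0,-0.03],[0,0,-0.06],[0,0,-0.1],[0,0,-0.127],[0,0,-0.127]])

```text
time: 17.18
tool_pos: [0.603, -0.1492, 0.168]
orientation: [-2.094, -2.341, 0.001]
ft_force: [-0.5, -1.2, -1.7]
opening: 0.0451
grasp_force: 62.1
```

step_arm(xyz=[[0,0,0],[0,0,0.2],[0,0,0.4],[0,0,0.6],[0,0,0.75]], turn=[[0,0,0],[0,0,0],[0,0,0],[0,0,0],[0,0,0]])

```text
time: 17.8
tool_pos: [0.6008, -0.1509, 0.0781]
orientation: [-2.098, -2.337, 0.001]
ft_force: [0.0, 0.9, -2.8]
opening: 0.0452
grasp_force: 62.1
```

```bash
python3 -c "
from plan import *
x,y=.6014,-.1503
plan((x,y,.028,.1088))"
```

```text
t 17.8 p [ 0.6008 -0.1509  0.0781] yaw 0.1075 tilt -1.0 op 0.0452 g 62.1 F [ 0.   0.9 -2.8]
  xyz [0.005, 0.006, 0.417] turn [-0.001, -0.0, -0.001]
 -> [ 0.6014 -0.1503  0.028 ]
```

step_arm(xyz=[[0,0,0.12],[0,0,0.24],[0,0,0.35],[0,0,0.42],[0,0,0.42]], turn=[[0,0,0],[0,0,0],[0,0,0],[0,0,0],[0,0,0]])

```text
time: 18.42
tool_pos: [0.6019, -0.1507, 0.0289]
orientation: [2.098, 2.338, 0.001]
ft_force: [-1.5, 0.3, 0.8]
opening: 0.0452
grasp_force: 62.4
```

step_arm(xyz=[[0,0,0],[0,0,0],[0,0,0],[0,0,0],[0,0,0]], turn=[[0,0,0],[0,0,0],[0,0,0],[0,0,0],[0,0,0]], jaw=0.8)

```text
time: 19.05
tool_pos: [0.6018, -0.1504, 0.0286]
orientation: [2.098, 2.339, 0.0]
ft_force: [-0.8, 0.0, 0.6]
opening: 0.0684
grasp_force: 0.0
```

step_arm(xyz=[[0,0,-0.2],[0,0,-0.4],[0,0,-0.6],[0,0,-0.8],[0,0,-1]], turn=[[0,0,0],[0,0,0],[0,0,0],[0,0,0],[0,0,0]])

```text
time: 19.68
tool_pos: [0.6016, -0.1505, 0.1494]
orientation: [-2.098, -2.338, -0.0]
ft_force: [0.6, 0.1, -0.6]
opening: 0.0683
grasp_force: 0.0
```

```bash
python3 -c "
from plan import *
plan((.4282,-.0488,.16,.412))"
```

```text
t 19.68 p [ 0.6016 -0.1505  0.1494] yaw 0.1084 tilt -1.0 op 0.0683 g 0.0 F [ 0.6  0.1 -0.6]
  xyz [0.499, -0.672, -0.044] turn [0.0, -0.0, -0.145]
  xyz [0.596, -0.59, -0.044] turn [0.0, -0.0, -0.145]
 -> [ 0.4281 -0.0488  0.16  ]
```

step_arm(xyz=[[0.1,-0.13,-0.044],[0.2,-0.26,-0.044],[0.3,-0.4,-0.044],[0.4,-0.53,-0.044],[0.499,-0.672,-0.044]], turn=[[0,0,-0.03],[0,0,-0.06],[0,0,-0.09],[0,0,-0.12],[0,0,-0.145]])

```text
time: 20.3
tool_pos: [0.5145, -0.0993, 0.154]
orientation: [1.913, 2.492, 0.0]
ft_force: [0.7, -0.6, 0.0]
opening: 0.0683
grasp_force: 0.0
```

step_arm(xyz=[[0.15,-0.15,-0.01],[0.3,-0.3,-0.02],[0.45,-0.45,-0.03],[0.596,-0.59,-0.044],[0.596,-0.59,-0.044]], turn=[[0,0,-0.03],[0,0,-0.07],[0,0,-0.11],[0,0,-0.145],[0,0,-0.145]])

```text
time: 20.92
tool_pos: [0.4273, -0.0481, 0.1594]
orientation: [-1.718, -2.63, -0.002]
ft_force: [0.4, 0.0, -0.4]
opening: 0.0686
grasp_force: 0.0
```

```bash
python3 -c "
from wl import *
q=look('block_fine',(.4282,-.0488,.412),'w4')
x,y=q[0],q[1]
plan((x,y,.05,q[2]),(x,y,.010,q[2]))"
```

```text
block_fine pred [275. 197.] [(0.95, [249.0, 152.0, 302.0, 234.0])]
  wrist fit [ 0.4276 -0.0488  0.4164] 0.96
t 21.18 p [ 0.429  -0.0492  0.1592] yaw 0.4113 tilt -1.0 op 0.068 g 0.0 F [-0.3  0.1 -0.1]
  xyz [0.009, -0.009, 0.91] turn [0.0, 0.001, -0.005]
 -> [ 0.4276 -0.0487  0.05  ]
  xyz [-0.001, -0.0, 0.333] turn [0.0, -0.0, 0.0]
 -> [ 0.4277 -0.0488  0.0101]
```

step_arm(xyz=[[0.009,-0.009,0.25],[0.009,-0.009,0.5],[0.009,-0.009,0.75],[0.009,-0.009,0.91],[0.009,-0.009,0.91]], turn=[[0,0,-0.005],[0,0,-0.005],[0,0,-0.005],[0,0,-0.005],[0,0,-0.005]])

```text
time: 21.8
tool_pos: [0.4262, -0.0488, 0.0487]
orientation: [-1.713, -2.631, 0.004]
ft_force: [-1.1, 0.8, 0.5]
opening: 0.0682
grasp_force: 0.0
```

step_arm(xyz=[[0,0,0.1],[0,0,0.2],[0,0,0.28],[0,0,0.333],[0,0,0.333]], turn=[[0,0,0],[0,0,0],[0,0,0],[0,0,0],[0,0,0]])

```text
time: 22.42
tool_pos: [0.4265, -0.0483, 0.0096]
orientation: [-1.713, -2.633, 0.001]
ft_force: [0.4, 0.6, 0.5]
opening: 0.0684
grasp_force: 0.0
```

step_arm(xyz=[[0,0,0],[0,0,0],[0,0,0],[0,0,0],[0,0,0]], turn=[[0,0,0],[0,0,0],[0,0,0],[0,0,0],[0,0,0]], jaw=0)

```text
time: 23.05
tool_pos: [0.4271, -0.0483, 0.0106]
orientation: [1.713, 2.633, 0.001]
ft_force: [-2.2, 0.1, 5.4]
opening: 0.0449
grasp_force: 61.5
```

step_arm(xyz=[[0,0,0],[0,0,-0.2],[0,0,-0.4],[0,0,-0.7],[0,0,-1.0]], turn=[[0,0,0],[0,0,0],[0,0,0],[0,0,0],[0,0,0]])

```text
time: 23.68
tool_pos: [0.4265, -0.0482, 0.1312]
orientation: [-1.713, -2.633, 0.0]
ft_force: [0.3, 0.9, -2.3]
opening: 0.0449
grasp_force: 62.1
```

```bash
python3 -c "
from plan import *
x,y=.6014+.091*np.sin(.1088),-.1503-.091*np.cos(.1088)
plan((.46,-.18,.15,.1088),(x,y,.15,.1088),(x,y,.06,.1088))"
```

```text
t 23.68 p [ 0.4265 -0.0482  0.1312] yaw 0.4174 tilt -1.0 op 0.0449 g 62.1 F [ 0.3  0.9 -2.3]
  xyz [-0.559, -0.095, -0.079] turn [-0.0, -0.0, 0.147]
  xyz [-0.566, -0.008, -0.078] turn [-0.0, -0.0, 0.148]
 -> [ 0.46 -0.18  0.15]
  xyz [-0.32, 0.599, -0.0] turn [-0.0, -0.0, -0.0]
  xyz [-0.32, 0.599, -0.0] turn [-0.0, -0.0, -0.0]
 -> [ 0.6112 -0.2408  0.15  ]
  xyz [0.0, 0.001, 0.75] turn [-0.0, -0.0, -0.0]
 -> [ 0.6113 -0.2408  0.06  ]
```

step_arm(xyz=[[-0.11,-0.02,-0.04],[-0.22,-0.04,-0.079],[-0.33,-0.06,-0.079],[-0.44,-0.08,-0.079],[-0.559,-0.095,-0.079]], turn=[[0,0,0.03],[0,0,0.06],[0,0,0.09],[0,0,0.12],[0,0,0.147]])

```text
time: 24.3
tool_pos: [0.4434, -0.1153, 0.1388]
orientation: [-1.913, -2.491, 0.002]
ft_force: [0.0, -0.2, -1.7]
opening: 0.0445
grasp_force: 62.2
```

step_arm(xyz=[[-0.11,0,-0.02],[-0.23,0,-0.04],[-0.34,0,-0.06],[-0.46,-0.008,-0.078],[-0.566,-0.008,-0.078]], turn=[[0,0,0.03],[0,0,0.06],[0,0,0.09],[0,0,0.12],[0,0,0.148]])

```text
time: 24.92
tool_pos: [0.4606, -0.181, 0.1491]
orientation: [2.1, 2.336, 0.0]
ft_force: [0.8, 0.6, -1.2]
opening: 0.0447
grasp_force: 62.2
```

step_arm(xyz=[[-0.06,0.12,0],[-0.13,0.24,0],[-0.19,0.36,0],[-0.25,0.48,0],[-0.32,0.599,0]], turn=[[0,0,0],[0,0,0],[0,0,0],[0,0,0],[0,0,0]])

```text
time: 25.55
tool_pos: [0.5375, -0.21, 0.1484]
orientation: [-2.096, -2.34, -0.0]
ft_force: [-0.1, -0.2, -1.3]
opening: 0.0449
grasp_force: 62.2
```

step_arm(xyz=[[-0.08,0.15,0],[-0.16,0.3,0],[-0.24,0.45,0],[-0.32,0.599,0],[-0.32,0.599,0]], turn=[[0,0,0],[0,0,0],[0,0,0],[0,0,0],[0,0,0]])

```text
time: 26.18
tool_pos: [0.6132, -0.2406, 0.148]
orientation: [-2.096, -2.34, 0.0]
ft_force: [-0.5, -0.3, -2.2]
opening: 0.0452
grasp_force: 62.1
```

step_arm(xyz=[[0,0,0.15],[0,0,0.35],[0,0,0.55],[0,0,0.75],[0,0,0.75]], turn=[[0,0,0],[0,0,0],[0,0,0],[0,0,0],[0,0,0]])

```text
time: 26.8
tool_pos: [0.6093, -0.2395, 0.056]
orientation: [-2.094, -2.335, 0.003]
ft_force: [-0.0, -0.6, -1.3]
opening: 0.0446
grasp_force: 62.0
```

```bash
python3 -c "
from plan import *
x,y=.6014+.091*np.sin(.1088),-.1503-.091*np.cos(.1088)
plan((x,y,.0165,.1088))"
```

```text
t 26.8 p [ 0.6093 -0.2395  0.056 ] yaw 0.1087 tilt -0.99999 op 0.0446 g 62.0 F [-0.  -0.6 -1.3]
  xyz [-0.013, 0.017, 0.329] turn [-0.005, -0.002, -0.0]
 -> [ 0.6113 -0.2408  0.0165]
```

step_arm(xyz=[[0,0,0.1],[0,0,0.2],[0,0,0.28],[0,0,0.34],[0,0,0.34]], turn=[[0,0,0],[0,0,0],[0,0,0],[0,0,0],[0,0,0]])

```text
time: 27.42
tool_pos: [0.6115, -0.2408, 0.0176]
orientation: [-2.097, -2.338, 0.0]
ft_force: [0.2, 0.1, -1.3]
opening: 0.0449
grasp_force: 62.1
```

```bash
python3 -c "
from plan import *
x,y=.6014+.091*np.sin(.1088),-.1503-.091*np.cos(.1088)
plan((x,y,.016,.1088))"
```

```text
t 27.43 p [ 0.6115 -0.2408  0.0176] yaw 0.1085 tilt -1.0 op 0.0449 g 62.1 F [ 0.2  0.1 -1.3]
  xyz [0.0, -0.002, 0.014] turn [-0.0, -0.0, -0.0]
 -> [ 0.6113 -0.2408  0.016 ]
```

step_arm(xyz=[[0,0,0.012],[0,0,0.012],[0,0,0.012],[0,0,0.012],[0,0,0.012]], turn=[[0,0,0],[0,0,0],[0,0,0],[0,0,0],[0,0,0]], jaw=0.8)

```text
time: 28.05
tool_pos: [0.6116, -0.2408, 0.0167]
orientation: [2.098, 2.339, 0.0]
ft_force: [-0.2, -0.8, -0.1]
opening: 0.0681
grasp_force: 0.0
```

step_arm(xyz=[[0,0,-0.2],[0,0,-0.4],[0,0,-0.6],[0,0,-0.8],[0,0,-1]], turn=[[0,0,0],[0,0,0],[0,0,0],[0,0,0],[0,0,0]])

```text
time: 28.68
tool_pos: [0.6115, -0.2407, 0.1374]
orientation: [-2.098, -2.339, -0.0]
ft_force: [-0.6, 0.3, 0.8]
opening: 0.0687
grasp_force: 0.0
```

```bash
python3 -c "
from plan import *
plan((.6,-.06,.19,.05),(.4471,.1249,.17,-.156))"
```

```text
t 28.68 p [ 0.6115 -0.2407  0.1374] yaw 0.1084 tilt -1.0 op 0.0687 g 0.0 F [-0.6  0.3  0.8]
  xyz [0.754, 0.034, -0.219] turn [0.0, -0.0, 0.028]
  xyz [0.754, 0.012, -0.219] turn [0.0, -0.0, 0.028]
 -> [ 0.6001 -0.06    0.19  ]
  xyz [0.801, -0.598, 0.083] turn [0.0, -0.0, 0.098]
  xyz [0.736, -0.677, 0.084] turn [0.0, -0.0, 0.099]
 -> [0.4471 0.1249 0.17  ]
```

step_arm(xyz=[[0.15,0,-0.1],[0.3,0.01,-0.2],[0.45,0.02,-0.219],[0.6,0.03,-0.219],[0.754,0.034,-0.219]], turn=[[0,0,0.01],[0,0,0.01],[0,0,0.02],[0,0,0.02],[0,0,0.028]])

```text
time: 29.3
tool_pos: [0.6057, -0.149, 0.1626]
orientation: [-2.131, -2.308, 0.0]
ft_force: [0.5, 1.7, 0.1]
opening: 0.0686
grasp_force: 0.0
```

step_arm(xyz=[[0.15,0,-0.1],[0.3,0,-0.2],[0.45,0.01,-0.219],[0.6,0.012,-0.219],[0.754,0.012,-0.219]], turn=[[0,0,0.01],[0,0,0.01],[0,0,0.02],[0,0,0.02],[0,0,0.028]])

```text
time: 29.92
tool_pos: [0.5997, -0.0588, 0.1887]
orientation: [-2.165, -2.276, 0.001]
ft_force: [0.3, -0.4, -0.8]
opening: 0.0684
grasp_force: 0.0
```

step_arm(xyz=[[0.16,-0.12,0.02],[0.32,-0.24,0.03],[0.48,-0.36,0.05],[0.64,-0.48,0.07],[0.801,-0.598,0.083]], turn=[[0,0,0.02],[0,0,0.04],[0,0,0.06],[0,0,0.08],[0,0,0.098]])

```text
time: 30.55
tool_pos: [0.5226, 0.0335, 0.1787]
orientation: [-2.279, -2.162, 0.001]
ft_force: [0.7, -0.1, 0.1]
opening: 0.0684
grasp_force: 0.0
```

step_arm(xyz=[[0.18,-0.17,0.02],[0.37,-0.34,0.04],[0.55,-0.51,0.06],[0.736,-0.677,0.084],[0.736,-0.677,0.084]], turn=[[0,0,0.02],[0,0,0.05],[0,0,0.08],[0,0,0.099],[0,0,0.099]])

```text
time: 31.18
tool_pos: [0.4454, 0.1269, 0.1686]
orientation: [-2.383, -2.045, 0.002]
ft_force: [0.0, -0.1, 0.3]
opening: 0.0682
grasp_force: 0.0
```

```bash
python3 -c "
from wl import *
q=look('block_twelve',(.4471,.1249,-.156),'w5')
x,y=q[0],q[1]
plan((x,y,.07,q[2]),(x,y,.022,q[2]))"
```

```text
block_twelve pred [277. 195.] [(0.7, [249.0, 156.0, 305.0, 232.0])]
  wrist fit [ 0.4473  0.1235 -0.1517] 0.944
t 31.43 p [0.4477 0.1241 0.1692] yaw -0.1575 tilt -1.0 op 0.0685 g 0.0 F [-0.3 -0.5 -0. ]
  xyz [-0.005, -0.003, 0.827] turn [0.0, 0.0, -0.006]
 -> [0.4473 0.1236 0.0699]
  xyz [-0.0, 0.0, 0.4] turn [0.0, 0.0, 0.0]
 -> [0.4473 0.1235 0.0219]
```

View pics/w5.png

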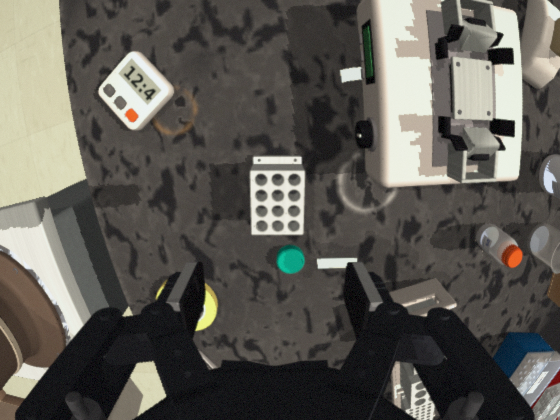

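The twelve-well block is at (277,195). The mixer seat is at the upper right, around (473,90). I'll look at the seat from above before grasping.

```bash
python3 -c "
from plan import *
plan((.615,.19,.24,-.07))"
```

```text
t 31.43 p [0.4477 0.1241 0.1692] yaw -0.1575 tilt -1.0 op 0.0685 g 0.0 F [-0.3 -0.5 -0. ]
  xyz [0.38, 0.646, -0.295] turn [0.0, 0.0, -0.042]
  xyz [0.352, 0.661, -0.295] turn [0.0, 0.0, -0.042]
 -> [0.615 0.19  0.24 ]
```

step_arm(xyz=[[0.05,0.1,-0.12],[0.12,0.23,-0.24],[0.2,0.36,-0.295],[0.28,0.5,-0.295],[0.38,0.646,-0.295]], turn=[[0,0,-0.01],[0,0,-0.02],[0,0,-0.03],[0,0,-0.042],[0,0,-0.042]])

```text
time: 32.05
tool_pos: [0.532, 0.157, 0.2046]
orientation: [2.344, 2.091, 0.0]
ft_force: [-0.1, -1.0, 0.0]
opening: 0.0684
grasp_force: 0.0
```

step_arm(xyz=[[0.09,0.16,-0.1],[0.18,0.33,-0.2],[0.27,0.5,-0.295],[0.352,0.661,-0.295],[0.352,0.661,-0.295]], turn=[[0,0,-0.01],[0,0,-0.02],[0,0,-0.03],[0,0,-0.042],[0,0,-0.042]])

```text
time: 32.67
tool_pos: [0.6156, 0.1903, 0.2393]
orientation: [2.296, 2.143, -0.001]
ft_force: [-0.2, -0.3, -0.2]
opening: 0.0683
grasp_force: 0.0
```

```bash
cat > m.py <<'E'
from plan import *
import pickle
robot.read_camera('wrist')
p=robot.read_camera('wrist');pickle.dump(p,open('pm.pkl','wb'))
cv2.imwrite('pics/w6.png',cv2.resize(p['frame'][90:330,140:420,::-1],None,fx=2.5,fy=2.5,interpolation=2))
for n,z in [('mixer_plate',.08),('catch_left',.09),('catch_right',.09)]:
    for d in robot.masks_of(p,n):
        yx=np.argwhere(d['mask']).mean(0)
        print(n,round(d['score'],2),np.round(d['extent']).tolist(),yx[::-1].round(1),ray(p,yx[::-1],z,True).round(4))
print(proj(p,np.array([[.617,.204,.08]]),True));plan()
E
python3 m.py
```

```text
mixer_plate 0.73 [256.0, 148.0, 297.0, 198.0] [276.2 172. ] [0.6176 0.207  0.08  ]
catch_left 0.59 [262.0, 114.0, 288.0, 140.0] [276.1 127. ] [0.6205 0.2501 0.09  ]
catch_right 0.91 [262.0, 206.0, 289.0, 233.0] [275.6 218.1] [0.6142 0.1646 0.09  ]
catch_right 0.47 [253.0, 145.0, 298.0, 199.0] [276.1 172.1] [0.6177 0.209  0.09  ]
[[275.69561185 175.1586673 ]]
t 32.92 p [0.6139 0.1903 0.2399] yaw -0.0692 tilt -1.0 op 0.0681 g 0.0 F [0.1 0.5 0. ]
```

View pics/w6.png

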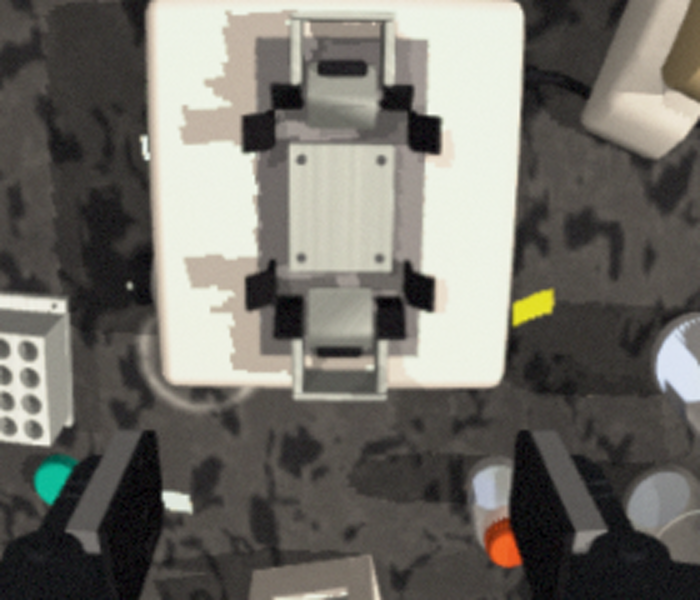

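The wrist crop shows the sprung plate centred at crop (341,209), that is full-image (276.4,173.4). The corner guides are symmetric about it and the yaw is about -0.072.

```bash
python3 -c "
from plan import *
import pickle
p=pickle.load(open('pm.pkl','rb'))
g=lambda u,v,z: ray(p,((u+.5)/2.5-.5+140,(v+.5)/2.5-.5+90),z,True).round(4)
print(g(341,209,.08),[g(u,v,.08) for u,v in [(301,160),(381,160),(301,258),(381,258)]])
print([g(u,v,.09) for u,v in [(258,133),(425,133),(260,285),(419,287)]], np.mean([g(u,v,.09) for u,v in [(258,133),(425,133),(260,285),(419,287)]],axis=0))
plan((.4473,.1235,.16,-.1517),(.4473,.1235,.07,-.1517),(.4473,.1235,.022,-.1517))"
```

```text
[0.6175 0.2058 0.08  ] [array([0.6039, 0.2255, 0.08  ]), array([0.6337, 0.2235, 0.08  ]), array([0.6009, 0.1877, 0.08  ]), array([0.6315, 0.1855, 0.08  ])]
[array([0.5898, 0.238 , 0.09  ]), array([0.6497, 0.2339, 0.09  ]), array([0.5852, 0.181 , 0.09  ]), array([0.6449, 0.1761, 0.09  ])] [0.6174  0.20725 0.09   ]
t 32.92 p [0.6139 0.1903 0.2399] yaw -0.0692 tilt -1.0 op 0.0681 g 0.0 F [0.1 0.5 0. ]
  xyz [-0.325, -0.673, 0.333] turn [-0.0, 0.0, 0.039]
  xyz [-0.353, -0.659, 0.334] turn [-0.0, 0.0, 0.04]
 -> [0.4473 0.1235 0.1599]
  xyz [-0.0, 0.0, 0.75] turn [-0.0, 0.0, -0.0]
 -> [0.4473 0.1235 0.0699]
  xyz [-0.0, 0.0, 0.4] turn [-0.0, 0.0, -0.0]
 -> [0.4473 0.1235 0.0219]
```

step_arm(xyz=[[-0.06,-0.13,0],[-0.12,-0.26,0.04],[-0.19,-0.4,0.12],[-0.26,-0.54,0.22],[-0.325,-0.673,0.333]], turn=[[0,0,0.01],[0,0,0.02],[0,0,0.03],[0,0,0.039],[0,0,0.039]])

```text
time: 33.55
tool_pos: [0.5302, 0.1571, 0.2]
orientation: [-2.34, -2.096, -0.001]
ft_force: [0.3, -0.0, -1.0]
opening: 0.0685
grasp_force: 0.0
```

step_arm(xyz=[[-0.09,-0.16,0.08],[-0.18,-0.33,0.16],[-0.27,-0.5,0.25],[-0.353,-0.659,0.334],[-0.353,-0.659,0.334]], turn=[[0,0,0.01],[0,0,0.02],[0,0,0.03],[0,0,0.04],[0,0,0.04]])

```text
time: 34.17
tool_pos: [0.4461, 0.1234, 0.1596]
orientation: [-2.382, -2.046, 0.002]
ft_force: [0.5, -0.1, 0.2]
opening: 0.0684
grasp_force: 0.0
```

```bash
python3 -c "
from wl import *
robot.read_camera('wrist')
q=look('block_twelve',(.4471,.1249,-.156),'w7')
x,y=q[0],q[1]
plan((x,y,.07,q[2]),(x,y,.014,q[2]))"
```

```text
block_twelve pred [273. 195.] [(0.66, [245.0, 154.0, 305.0, 238.0])]
  wrist fit [ 0.4474  0.1233 -0.1457] 0.97
t 34.48 p [0.4487 0.1243 0.1602] yaw -0.1509 tilt -1.0 op 0.0683 g 0.0 F [0.5 0.1 0.2]
  xyz [-0.01, -0.01, 0.752] turn [0.001, -0.0, -0.005]
 -> [0.4474 0.1233 0.07  ]
  xyz [0.0, 0.0, 0.466] turn [-0.0, -0.0, 0.0]
 -> [0.4474 0.1233 0.014 ]
```

step_arm(xyz=[[-0.004,-0.004,0.2],[-0.004,-0.004,0.4],[-0.004,-0.004,0.6],[-0.004,-0.004,0.752],[-0.004,-0.004,0.752]], turn=[[0,0,-0.004],[0,0,-0.004],[0,0,-0.004],[0,0,-0.004],[0,0,-0.004]])

```text
time: 35.1
tool_pos: [0.447, 0.1233, 0.0687]
orientation: [-2.379, -2.052, 0.004]
ft_force: [-0.5, 0.4, 0.6]
opening: 0.0678
grasp_force: 0.0
```

step_arm(xyz=[[0,0,0.12],[0,0,0.24],[0,0,0.37],[0,0,0.466],[0,0,0.466]], turn=[[0,0,0],[0,0,0],[0,0,0],[0,0,0],[0,0,0]])

```text
time: 35.72
tool_pos: [0.4468, 0.1232, 0.0127]
orientation: [-2.379, -2.052, 0.003]
ft_force: [-0.3, -0.9, -0.4]
opening: 0.0683
grasp_force: 0.0
```

step_arm(xyz=[[0,0,0],[0,0,0],[0,0,0],[0,0,0],[0,0,0]], turn=[[0,0,0],[0,0,0],[0,0,0],[0,0,0],[0,0,0]], jaw=0, force=100)

```text
time: 36.35
tool_pos: [0.4477, 0.1237, 0.0144]
orientation: [2.379, 2.052, 0.002]
ft_force: [-1.9, -2.4, 6.2]
opening: 0.0446
grasp_force: 102.4
```

```bash
python3 -c "
from plan import *
plan()"
```

```text
t 36.35 p [0.4477 0.1237 0.0144] yaw -0.1471 tilt -1.0 op 0.0446 g 102.4 F [-1.9 -2.4  6.2]
```

step_arm(xyz=[[0,0,0],[0,0,-0.2],[0,0,-0.4],[0,0,-0.7],[0,0,-1.0]], turn=[[0,0,0],[0,0,0],[0,0,0],[0,0,0],[0,0,0]])

```text
time: 36.98
tool_pos: [0.4471, 0.1235, 0.1349]
orientation: [-2.379, -2.052, 0.0]
ft_force: [0.7, 0.6, -2.3]
opening: 0.0444
grasp_force: 102.2
```

```bash
python3 -c "
from plan import *
plan((.45,.125,.18,-.146),(.6175,.2062,.18,-.075),(.6175,.2062,.115,-.075))"
```

```text
t 36.98 p [0.4471 0.1235 0.1349] yaw -0.147 tilt -1.0 op 0.0444 g 102.2 F [ 0.7  0.6 -2.3]
  xyz [0.016, 0.022, -0.376] turn [-0.0, 0.0, -0.001]
 -> [0.45  0.125 0.18 ]
  xyz [0.436, 0.641, -0.0] turn [-0.0, 0.0, -0.034]
  xyz [0.413, 0.657, -0.0] turn [-0.0, 0.0, -0.034]
 -> [0.6175 0.2062 0.1799]
  xyz [0.0, -0.0, 0.541] turn [-0.0, 0.0, 0.0]
 -> [0.6175 0.2062 0.115 ]
```

step_arm(xyz=[[0.016,0.022,-0.15],[0.016,0.022,-0.3],[0.016,0.022,-0.376],[0.016,0.022,-0.376],[0.016,0.022,-0.376]], turn=[[0,0,0],[0,0,0],[0,0,0],[0,0,0],[0,0,0]])

```text
time: 37.6
tool_pos: [0.4498, 0.125, 0.1783]
orientation: [-2.378, -2.052, 0.001]
ft_force: [0.5, -0.9, -2.1]
opening: 0.0446
grasp_force: 102.2
```

step_arm(xyz=[[0.09,0.13,0],[0.18,0.26,0],[0.27,0.39,0],[0.35,0.51,0],[0.436,0.641,0]], turn=[[0,0,-0.01],[0,0,-0.02],[0,0,-0.03],[0,0,-0.034],[0,0,-0.034]])

```text
time: 38.22
tool_pos: [0.5341, 0.1656, 0.1777]
orientation: [-2.341, -2.094, 0.003]
ft_force: [-0.0, -0.1, -1.6]
opening: 0.0447
grasp_force: 102.3
```

step_arm(xyz=[[0.1,0.16,0],[0.2,0.32,0],[0.3,0.48,0],[0.413,0.657,0],[0.413,0.657,0]], turn=[[0,0,-0.01],[0,0,-0.02],[0,0,-0.03],[0,0,-0.034],[0,0,-0.034]])

```text
time: 38.85
tool_pos: [0.6184, 0.2067, 0.177]
orientation: [2.303, 2.137, -0.003]
ft_force: [-0.3, 1.2, -0.8]
opening: 0.0446
grasp_force: 102.5
```

step_arm(xyz=[[0,0,0.1],[0,0,0.2],[0,0,0.3],[0,0,0.4],[0,0,0.4]], turn=[[0,0,0],[0,0,0],[0,0,0],[0,0,0],[0,0,0]])

```text
time: 39.48
tool_pos: [0.6171, 0.2059, 0.1295]
orientation: [-2.303, -2.135, 0.003]
ft_force: [0.8, -0.1, -1.0]
opening: 0.0447
grasp_force: 102.5
```

```bash
python3 -c "
from plan import *
p=robot.read_camera('scene');f=p['frame'][135:215,260:350,::-1]
q=robot.read_camera('wrist');g=q['frame'][60:400,130:420,::-1]
cv2.imwrite('pics/m1.png',np.hstack([cv2.resize(f,(400,356),interpolation=2),cv2.resize(g,(304,356))]))
plan((.6175,.2062,.13,-.075),(.6175,.2062,.1,-.075))"
```

```text
t 39.58 p [0.618  0.206  0.1309] yaw -0.0758 tilt -1.0 op 0.0447 g 102.5 F [-0.8  0.2 -1.2]
  xyz [0.001, -0.004, 0.008] turn [0.0, 0.0, -0.001]
 -> [0.6176 0.2062 0.13  ]
  xyz [0.0, -0.001, 0.25] turn [0.0, 0.0, 0.0]
 -> [0.6174 0.2062 0.1   ]
```

View pics/m1.png

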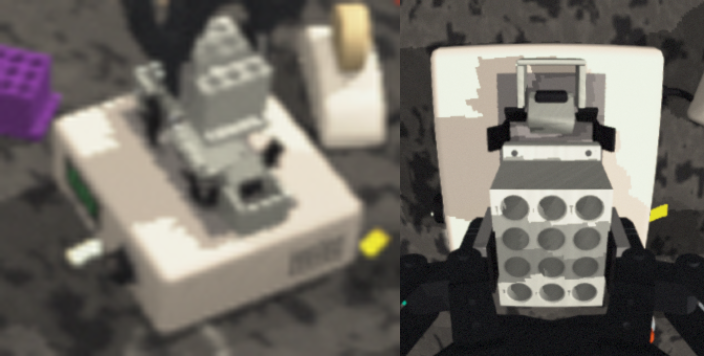

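Block is aligned laterally with the seat guides in the wrist picture (both centred near column 551 of the composite). Lowering in steps.

step_arm(xyz=[[0,0,0.05],[0,0,0.1],[0,0,0.16],[0,0,0.21],[0,0,0.25]], turn=[[0,0,0],[0,0,0],[0,0,0],[0,0,0],[0,0,0]])

```text
time: 40.2
tool_pos: [0.6182, 0.2061, 0.1008]
orientation: [2.304, 2.136, 0.001]
ft_force: [0.3, -0.4, 3.8]
opening: 0.0445
grasp_force: 102.6
```

step_arm(xyz=[[0,0,0.01],[0,0,0.02],[0,0,0.03],[0,0,0.04],[0,0,0.05]], turn=[[0,0,0],[0,0,0],[0,0,0],[0,0,0],[0,0,0]])

```text
time: 40.83
tool_pos: [0.6179, 0.2061, 0.0946]
orientation: [2.304, 2.136, -0.0]
ft_force: [0.6, 0.2, 0.3]
opening: 0.0448
grasp_force: 102.7
```

step_arm(xyz=[[0,0,0.01],[0,0,0.02],[0,0,0.03],[0,0,0.04],[0,0,0.05]], turn=[[0,0,0],[0,0,0],[0,0,0],[0,0,0],[0,0,0]])

```text
time: 41.45
tool_pos: [0.6179, 0.206, 0.0891]
orientation: [-2.304, -2.136, -0.0]
ft_force: [-1.5, -0.6, 7.4]
opening: 0.0445
grasp_force: 103.1
```

step_arm(xyz=[[0,0,0.01],[0,0,0.02],[0,0,0.03],[0,0,0.035],[0,0,0.035]], turn=[[0,0,0],[0,0,0],[0,0,0],[0,0,0],[0,0,0]])

```text
time: 42.08
tool_pos: [0.6179, 0.2061, 0.0849]
orientation: [-2.304, -2.136, 0.0]
ft_force: [-1.1, -0.9, 6.6]
opening: 0.0443
grasp_force: 103.1
```

step_arm(xyz=[[0,0,0.004],[0,0,0.008],[0,0,0.01],[0,0,0.012],[0,0,0.012]], turn=[[0,0,0],[0,0,0],[0,0,0],[0,0,0],[0,0,0]])

```text
time: 42.7
tool_pos: [0.6178, 0.206, 0.0835]
orientation: [-2.304, -2.135, 0.0]
ft_force: [-1.6, -0.3, 6.0]
opening: 0.0444
grasp_force: 103.3
```

step_arm(xyz=[[0,0,0.004],[0,0,0.008],[0,0,0.01],[0,0,0.012],[0,0,0.012]], turn=[[0,0,0],[0,0,0],[0,0,0],[0,0,0],[0,0,0]])

```text
time: 43.32
tool_pos: [0.6179, 0.206, 0.0834]
orientation: [-2.304, -2.135, -0.001]
ft_force: [-5.3, -2.5, 16.5]
opening: 0.0442
grasp_force: 104.5
```

step_arm(xyz=[[0,0,-0.01],[0,0,-0.02],[0,0,-0.025],[0,0,-0.025],[0,0,-0.025]], turn=[[0,0,0],[0,0,0],[0,0,0],[0,0,0],[0,0,0]])

```text
time: 43.95
tool_pos: [0.6179, 0.2061, 0.085]
orientation: [-2.304, -2.136, -0.0]
ft_force: [-1.3, 0.2, 6.5]
opening: 0.0445
grasp_force: 103.7
```

step_arm(xyz=[[0,0,0],[0,0,0],[0,0,0],[0,0,0],[0,0,0]], turn=[[0,0,0],[0,0,0],[0,0,0],[0,0,0],[0,0,0]], jaw=0.8)

```text
time: 44.58
tool_pos: [0.6179, 0.2061, 0.0847]
orientation: [-2.304, -2.136, 0.0]
ft_force: [0.2, -0.1, -0.2]
opening: 0.0685
grasp_force: 0.0
```

step_arm(xyz=[[0,0,-0.2],[0,0,-0.4],[0,0,-0.6],[0,0,-0.8],[0,0,-1]], turn=[[0,0,0],[0,0,0],[0,0,0],[0,0,0],[0,0,0]])

```text
time: 45.2
tool_pos: [0.6178, 0.2061, 0.2056]
orientation: [-2.304, -2.136, -0.0]
ft_force: [0.7, -0.6, -0.4]
opening: 0.0684
grasp_force: 0.0
```

step_arm(xyz=[[0.15,-0.15,-0.1],[0.3,-0.3,-0.2],[0.45,-0.45,-0.3],[0.6,-0.6,-0.3],[0.6,-0.6,-0.3]], turn=[[0,0,0],[0,0,0],[0,0,0],[0,0,0],[0,0,0]])

```text
time: 45.82
tool_pos: [0.5502, 0.2856, 0.2408]
orientation: [-2.299, -2.139, -0.0]
ft_force: [0.0, -0.1, -0.2]
opening: 0.0679
grasp_force: 0.0
```

```bash
cat > v.py <<'E'
from wl import *
robot.read_camera('wrist')
w=robot.read_camera('wrist');s=robot.read_camera('scene');t=robot.read_camera('top')
plan()
cr=lambda f,a,b,c,d,k:cv2.resize(f['frame'][a:b,c:d,::-1],(k,int(k*(b-a)/(d-c))),interpolation=2)
A=cr(s,130,330,250,440,380);B=cr(w,0,420,0,560,400);C=cr(t,80,200,190,430,400)
im=np.zeros((600,790,3),np.uint8);im[:A.shape[0],:380]=A;im[:300,385:785]=B;im[300:300+C.shape[0],385:785]=C
cv2.imwrite('pics/v%d.png'%t['shot'],im);print(t['shot'])
a=.1088;R=lambda d:(.6014-d*np.sin(a),-.1503+d*np.cos(a))
for n,x0,z in [('block_fine',R(-.091),.006),('block_six',R(0),.006),('block_two',R(.091),.006),('block_twelve',(.6175,.206),.072)]:
    for nm,p,wr in [('wrist',w,True),('scene',s,False),('top',t,False)]:
        u0=proj(p,np.array([[*x0,z+.02]]),wr)[0]
        c=[d for k in ([n] if nm!='x' else H) for d in robot.masks_of(p,k) if d['mask'].sum()>100 and np.hypot(*(np.argwhere(d['mask']).mean(0)[::-1]-u0))<20]
        if not c: print(n,nm,'-');continue
        c.sort(key=lambda d:-d['score'])
        yaw=a if z<.05 else -.075
        B=[b+np.array([0,0,z]) for b in model(n)]
        r=fit([(p,c[0]['mask'],wr)],B,(*x0,yaw));d=r[0][:2]-x0
        print(n,nm,'err in frame mm',np.round(1e3*np.array([d[0]*np.cos(yaw)+d[1]*np.sin(yaw),-d[0]*np.sin(yaw)+d[1]*np.cos(yaw)]),1),'yaw',round(r[0][2],3),'iou',round(r[1],3))
E
python3 v.py; ls pics
```

```text
t 46.02 p [0.5523 0.2821 0.2408] yaw -0.0774 tilt -1.0 op 0.0683 g 0.0 F [-0.6 -0.4 -0.2]
18
block_fine wrist -
block_fine scene err in frame mm [0.2 0.3] yaw 0.093 iou 0.934
block_fine top err in frame mm [ 1.2 -0.8] yaw 0.119 iou 0.918
block_six wrist -
block_six scene err in frame mm [1.6 2.8] yaw 0.094 iou 0.958
block_six top err in frame mm [1.1 0.7] yaw 0.101 iou 0.955
block_two wrist -
block_two scene err in frame mm [1.2 3.9] yaw 0.138 iou 0.949
block_two top err in frame mm [ 0.6 -0.8] yaw 0.118 iou 0.949
block_twelve wrist err in frame mm [ 0.1 -1.5] yaw -0.081 iou 0.703
block_twelve scene err in frame mm [1.3 3.1] yaw -0.12 iou 0.834
block_twelve top err in frame mm [0.5 0.3] yaw -0.075 iou 0.906
m1.png
s1.png
scene0.png
t1.png
top0.png
v18.png
w1.png
w2.png
w3.png
w4.png
w5.png
w6.png
w7.png
```

View pics/v18.png

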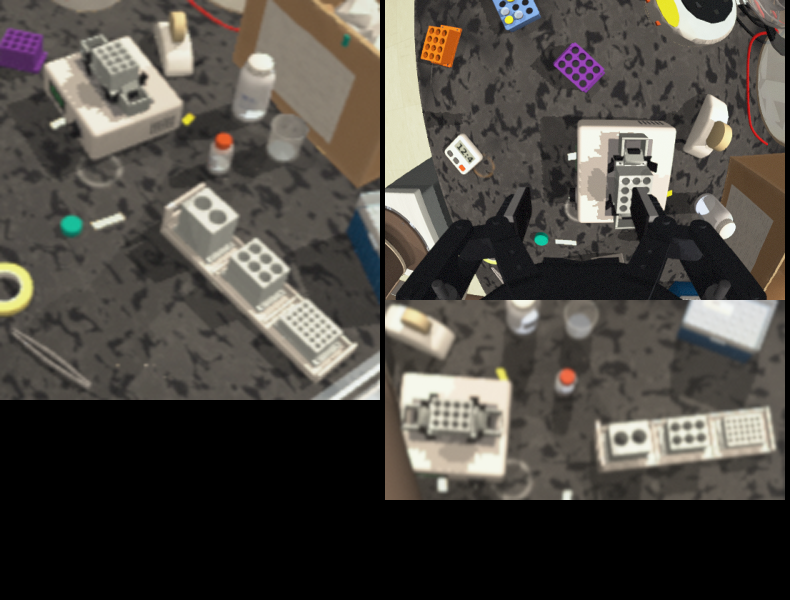

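The three blocks are correctly in the rack (two, six, fine from the tall end), and the twelve-well block is on the seat. I still need a closer look at whether the catches hold it down.

```bash
python3 -c "
from plan import *
plan((.6175,.10,.24,-.075),(.6175,.10,.16,-.075))"
```

```text
t 46.62 p [0.5516 0.2833 0.2408] yaw -0.0758 tilt -1.0 op 0.0685 g 0.0 F [ 0.3 -0.2 -0. ]
  xyz [-0.741, 0.332, 0.003] turn [-0.0, 0.0, -0.0]
  xyz [-0.74, 0.331, 0.003] turn [-0.0, 0.0, -0.001]
 -> [0.6175 0.1001 0.24  ]
  xyz [-0.0, 0.0, 0.667] turn [-0.0, 0.0, 0.0]
 -> [0.6175 0.1001 0.16  ]
```

step_arm(xyz=[[-0.15,0.07,0],[-0.3,0.14,0],[-0.45,0.2,0],[-0.6,0.27,0],[-0.741,0.332,0]], turn=[[0,0,0],[0,0,0],[0,0,0],[0,0,0],[0,0,0]])

```text
time: 47.25
tool_pos: [0.5851, 0.1899, 0.2408]
orientation: [2.305, 2.135, 0.0]
ft_force: [1.8, 0.2, -0.8]
opening: 0.0684
grasp_force: 0.0
```

step_arm(xyz=[[-0.18,0.08,0],[-0.37,0.16,0],[-0.55,0.24,0],[-0.74,0.331,0],[-0.74,0.331,0]], turn=[[0,0,0],[0,0,0],[0,0,0],[0,0,0],[0,0,0]])

```text
time: 47.88
tool_pos: [0.6181, 0.0968, 0.2409]
orientation: [2.307, 2.13, -0.001]
ft_force: [0.2, -0.4, 0.3]
opening: 0.0684
grasp_force: 0.0
```

step_arm(xyz=[[0,0,0.16],[0,0,0.33],[0,0,0.5],[0,0,0.667],[0,0,0.667]], turn=[[0,0,0],[0,0,0],[0,0,0],[0,0,0],[0,0,0]])

```text
time: 48.5
tool_pos: [0.616, 0.1008, 0.1584]
orientation: [-2.301, -2.136, 0.005]
ft_force: [0.4, -0.8, 0.6]
opening: 0.0683
grasp_force: 0.0
```

```bash
cat > z.py <<'E'
from wl import *
import pickle
robot.read_camera('wrist')
w=robot.read_camera('wrist');pickle.dump(w,open('pz.pkl','wb'))
u=proj(w,np.array([[.6175,.206,.09]]),True)[0].round();print(u)
a,c=max(0,int(u[1])-75),int(u[0])-85
cv2.imwrite('pics/z1.png',cv2.resize(w['frame'][a:a+150,c:c+190,::-1],None,fx=4,fy=4,interpolation=2));print(a,c)
s=robot.read_camera('scene');t=robot.read_camera('top')
M=[]
for p,wr in ((w,True),(t,False),(s,False)):
    u=proj(p,np.array([[.6175,.206,.1]]),wr)[0]
    c=[d for d in robot.masks_of(p,'block_twelve') if np.hypot(*(np.argwhere(d['mask']).mean(0)[::-1]-u))<30]
    if c: M.append((p,c[0]['mask'],wr))
for z in (.069,.072,.075,.078,.081):
    B=[box(-.023,.023,-.029,.029,z+.01,z+.042)]
    print(z,[(lambda r:((r[0][:2]-(.6175,.206))*1e3,round(r[1],3)))(fit([m],B,(.6175,.206,-.075))) for m in M],fit(M,B,(.6175,.206,-.075))[1])
plan()
E
python3 z.py
```

```text
[263.  66.]
0 178
0.069 [(array([ 0.38136675, -0.2818868 ]), np.float64(0.93)), (array([-0.30246738,  0.80639653]), np.float64(0.923)), (array([-7.94496793,  4.04611311]), np.float64(0.77))] 0.8368070583418994
0.072 [(array([ 0.24889658, -0.49013158]), np.float64(0.955)), (array([-1.2634021 ,  0.57999011]), np.float64(0.926)), (array([-9.27856643,  1.3894595 ]), np.float64(0.768))] 0.831344865713479
0.075 [(array([ 0.27667854, -1.00091439]), np.float64(0.952)), (array([-1.8384806 ,  0.61911694]), np.float64(0.929)), (array([-11.85479851,  -1.31408318]), np.float64(0.767))] 0.817994526413599
0.078 [(array([ 0.14878835, -1.77940493]), np.float64(0.935)), (array([-2.51284153,  0.25373445]), np.float64(0.93)), (array([-13.70656997,  -3.82505126]), np.float64(0.766))] 0.7968917497284054
0.081 [(array([ 0.24011472, -2.7041482 ]), np.float64(0.917)), (array([-3.33173209, -0.2854786 ]), np.float64(0.933)), (array([-15.56428756,  -7.05338786]), np.float64(0.763))] 0.772592584879323
t 48.85 p [0.6178 0.1002 0.1615] yaw -0.0758 tilt -1.0 op 0.0682 g 0.0 F [ 0.1 -0.4 -0.2]
```

View pics/z1.png

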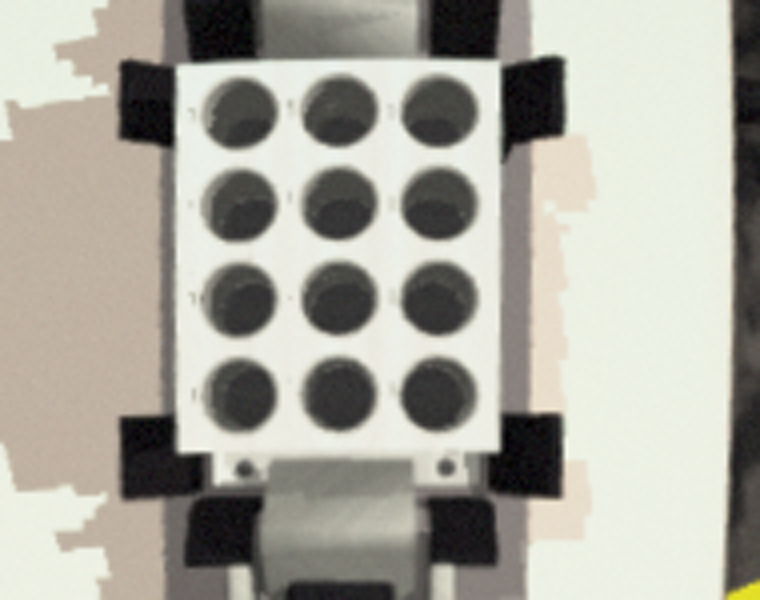

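The near catch nose lies over the foot at about (340,480) in the crop. The block's top edge is equally wide at both ends, so it sits level. The fitted underside height is about 72–73 mm. Both catches therefore hold, and I'm handing in.

```bash
python3 -c "
from station import robot
print(robot.hand_in())"
```

```text
the job is handed in; nothing more can be done
None
```

I handed the job in at about 49 s on the robot clock, with no verdict returned: the twelve-well block is down on the mixer at about 72 mm, with the -y catch seen over its foot and the +y catch inferred from the block sitting level, and the fine, six- and two-well blocks stand in the low, middle and tall-end bays of the rack.

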